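# Set the polariser dial to its rider line and start the reading

## Task

With a fingertip, turn the big notched dial on top of the white optical unit until its index mark lines up with the line on the small pointed rider on the scale ring. Then press the round start key beside the dial fully down and let it spring back; do not press the key while the marks are out of line. Only push with the fingers: grasp and lift nothing, and leave the jar, bottle, beaker and tip box where they stand.

Things in the scene. Friction and masses are not known exactly. Their poses are not given: they have to be found in the camera images.
- unit: White instrument case fixed to the bench, 236 mm deep, 310 mm wide; its flat top (deck) is 60 mm above the table. Origin on the table under the dial axis; x to its back, y to its left, z up. It reaches 118 mm from the axis to front, back and left, 192 mm to the right, where the key is. It is turned up to 26 degrees either way.
- dial_axis (a point): The dial's upright turning axis, at the level of the dial's top face (88 mm above the table, 28 mm above the deck of the case). Round the dial a fixed flat aluminium scale ring, 216 mm across and 3 mm high, carries short black lines every 10 degrees.
- dial (a joint): Angle of the dial (rad), 0 at the start wherever its index then is, growing counter-clockwise as seen from above. No stops within one and a half turns either way. It turns with about 0.12 N m of friction (some 2 N of push at the notches) and stays where it is left.
- index (a point): The dial's index mark, at the edge of its skirt, 84 mm from the axis, 66 mm above the table: a 4 mm line outward over the middle of one lobe (white) and the skirt (black). The dial is an aluminium skirt disc 168 mm across, its top 6 mm above the deck, under a black grip 22 mm high: a 92 mm hub with two wide opposite lobes out to 75 mm from the axis. The other lobe has no line.
- notch_a (a point): Middle of one of two finger notches between the lobes, 64 mm from the axis, at the notch floor (66 mm above the table). Open upward and outward; hub wall 46 mm from the axis, upright lobe walls 22 mm high, about 59 mm wide here. It lies 90 degrees counter-clockwise (from above) from the index. Shut fingertips reach in from above and push a lobe wall round.
- notch_b (a point): Middle of the other, identical notch, 90 degrees clockwise from the index.
- target (a point): Where the rider's line points: the spot at the edge of the dial skirt, 84 mm from the axis, 66 mm above the table, to which the index must come. The rider is a fixed black block on the scale ring, 22 mm wide, about 29 mm long radially, top 68 mm above the table, with a pointed nose and a white line on top. It may be anywhere round the dial, at least 45 degrees from the index at the start.
- key_top (a point): Centre of the top face of the round start key, 26 mm across, standing in a grey housing on the deck 150 mm from the dial axis. It is pressed straight down.
- key (a joint): How far the key is pressed (m): 0 up, 0.006 fully down, which takes about 4 N. It springs back.
- jar: Small amber glass jar, 30 mm wide, 42 mm tall, standing loose on the deck on the key's side of the dial, about 80 mm from the key. Origin at the centre of its underside. Leave alone.
- bottle: White plastic bottle, 60 mm wide, 130 mm tall, loose on the table on the side of the case away from the key. Origin at the centre of its underside. Leave alone.
- beaker: Clear plastic beaker, 92 mm wide, 115 mm tall, loose on the table behind the case. Origin at the centre of its underside. Leave alone.
- tipbox: Blue tip box with clear lid, 117 x 82 x 63 mm, loose on the table on the key's side of the case. Origin at the centre of its underside. Leave alone.

How it is judged:
By the outcome, as a careful person would: the job done as asked, in the order asked, and still so for the second after the job is handed in, with the robot touching nothing.
It also fails if it takes over 58 s, if anything falls off the work surface, if the arm or the gripper's body presses on something with over 40 N, if the wrist force passes 120 N, or if a joint passes its speed limit or range.

## Robot

A 6-joint arm with a two-finger parallel gripper is mounted at the origin on the work surface. World frame = base frame: x ahead of the robot, y to its left, z up, the work surface at z = 0. Lengths are in mm, angles in rad, forces in N, time in s.
With the tool pointing down it reaches from about 350 to 975 mm from the base axis. Payload 7.1 kg.
Tool frame: the origin (TCP) lies at the very end of the fingers, on their centre line; the grasp point (between the pads) lies 19 mm behind it; x points along the fingers, z is the direction in which the jaws open and shut, and the axes are right-handed (so a half turn about x gives the same grasp; the last joint's range is limited). The gripper opens to 88 mm and grips with 3 to 60 N. Pads are 20 mm wide; open, the fingers measure 115 mm over their backs; the gripper's body (75 mm by 178 mm) begins 61 mm behind the grasp point.
Start: joints at [-0.019, 0.423, 1.63, -0, 1.089, -0.019], TCP at [624.984, 0.026, 183.575] pointing down, gripper open.
Joint ranges: [-3, 3], [-0.9, 2.11], [0.09, 2.58], [-1.31, 4.45], [0.11, 2.69], [-2.54, 2.54]. Speed limits (rad/s): [2.39, 2.39, 3.01, 3.14, 3.14, 3.14].

## Interface

Orientations are given as a 3x3 rotation matrix whose columns are the frame's x, y, z axes.
In Python, from cell import status, imaging, r gives the robot as it stands.
- The arm moves only by the tool arm_command, never from a script. Its argument "commands" is a list of rows, each a list of 5 numbers: the opening, from 0 (shut) to 1 (fully open), then the shift along the tool's x, y, z in mm, then the turn about the tool's x in degrees. In form: [[grip, x, y, z, twist], ...]. A call has 1 to 12 rows; each row shifts and turns the commanded pose from where the row before left it, along the tool's axes as they then stand; what a row does not reach is not made up. A row lasts 1/8 s, in which the tool goes at most 62.5 mm and 10.7 degrees, less where a joint would pass 70% of its speed; a pose out of reach is approached as far as the arm can. A call is refused whole if a number of a shift passes 62.5 or a number of a turn 10.7, either way. A call with a gripper value outside its range is refused whole. The fingers move at their own pace and stop on an object; "newtons" is the grip in N (left out, the last holds). Time passes only in rows, so rows that do not move let the fingers close. It gives the time, the measured TCP pose, the force and the opening at its end, in the units of the state.
- status.read_state(): the state, without advancing time (a new reading comes with each control period).
- imaging.read_camera(name): name is "scene" or "side" or "wrist"; returns a dict with "pixels" (400x640x3 uint8, blue, green, red), "range_z" (400x640 float32, mm along the optical axis (not along the pixel's ray), 0 where there is no reading), "fx", "fy", "cx", "cy" (pixels), "world_to_cam" (4x4, takes a point from world to camera coordinates). Camera axes: x right, y down, z forward; pixel columns grow to the right and rows downward; lengths in mm; the calibration is good to about 2 mm. The wrist camera is an equidistant fisheye: a pixel r from the principal point sees the ray r / f radians off the axis. A picture is of the moment at which its call begins.
- r.hand_in(): hands the job in, once; it reports no verdict.
Trained networks look in a picture, given as the dict that the camera call returned (one of the last four; its "shot" number tells which), for a name from the list of things; names that differ only in an ending like _2 or _b are one class to them, and where a whole thing is asked for, a point or a joint stands for the part that bears it (a point fixed in the world has none). Each returns a list of dicts, best first, with "p" (0 to 1); they miss things now and then, are a little off and sometimes report something else, mostly with a low value. They report only what shows in the picture. A call takes as long as a camera call.
- imaging.look_for(picture, target): "centre" ([row, column] in pixels, amid what is visible of it).
The state is a dict: "time": time; "q": joint angles; "qvel": joint speeds; "effort": joint torques, N m; "eef_pos": TCP position; "tool_rot": TCP orientation; "wrist_force": force on the tool from outside, world axes, zero at the start; "wrist_torque": the same for the moment, N m; "grip_width": opening from 0.0 (shut) to 1.0 (fully open).
Only numpy, scipy, OpenCV 4.12 (cv2) and the standard library are available. Lean on these libraries where they do the work, as an engineer would, in place of code of your own. Each camera call takes 0.05 s, during which the arm holds its last target.

## Working session

There is one attempt and no reset: what is moved stays moved. The work goes in short steps, Python scripts to look and compute and a tool call to move; the robot and the scene stay as the last step left them, time stands still between calls to the robot, and variables do not carry over. Pictures are saved under pics/ and viewed, and the job is handed in when it is done.

Besides the shell and the picture viewer there is one more tool, called after ">>>" as name(argument=value, ...) on one line, values as JSON. arm_command: Moves the arm, as the interface text tells. Its arguments: {"type":"object","properties":{"commands":{"type":"array"},"newtons":{"type":"number"}},"required":["commands"]}

```bash
ls; mkdir -p pics
cat > h.py <<'E'
import numpy as np, cv2
from cell import status, imaging, r
def pt(im,row,col):
    z=im["range_z"][int(round(row)),int(round(col))]
    p=np.array([(col-im["cx"])/im["fx"]*z,(row-im["cy"])/im["fy"]*z,z,1.])
    return (np.linalg.inv(np.array(im["world_to_cam"]))@p)[:3]
def onplane(im,row,col,zw):
    M=np.linalg.inv(np.array(im["world_to_cam"]));d=M[:3,:3]@np.array([(col-im["cx"])/im["fx"],(row-im["cy"])/im["fy"],1.])
    c=M[:3,3];return c+d*(zw-c[2])/d[2]
def proj(im,P):
    P=np.atleast_2d(P);W=np.array(im["world_to_cam"]);q=P@W[:3,:3].T+W[:3,3]
    return np.c_[q[:,1]/q[:,2]*im["fy"]+im["cy"],q[:,0]/q[:,2]*im["fx"]+im["cx"]]
E
python3 - <<'E'
from h import *
np.set_printoptions(precision=1,suppress=True)
for c in ("scene","side","wrist"):
    im=imaging.read_camera(c); cv2.imwrite(f"pics/{c}0.png",im["pixels"])
    print(c,im["fx"],im["cx"],im["cy"]); print(np.linalg.inv(im["world_to_cam"])[:3])
    for n in ("dial_axis","index","notch_a","target","key_top","jar","bottle","beaker","tipbox"):
        for d in imaging.look_for(im,n)[:2]:
            print(n,round(d["p"],2),np.array(d["centre"]),pt(im,*d["centre"]) if c!="wrist" else "")
print(status.read_state())
E
```

```text
pics
scene 408.2718243304521 324.5870781971933 208.16182856145704
[[   0.8    0.4   -0.4  998.3]
 [   0.6   -0.6    0.6 -493.3]
 [   0.    -0.7   -0.7  710.8]]
dial_axis 0.76 [219.3 275.9] [552.8 -30.8  61.9]
index 0.64 [182.  300.6] [540.4  77.3  89.5]
index 0.32 [214.  247.9] [507.1 -68.4  82.6]
notch_a 0.56 [184.7 298.7] [541.5  68.5  87.9]
notch_a 0.25 [230.9 270. ] [588.5 -88.4  97.2]
target 0.57 [203.6 256.9] [491.4 -23.3  70.4]
jar 0.54 [230.9 271. ] [590.7 -87.8  98.1]
bottle 0.66 [157.8 381.5] [642.6 284.   78.2]
beaker 0.6 [221.1 394.2] [788.3  67.8 114.2]
beaker 0.25 [182.5 299.7] [539.4  75.1  89. ]
tipbox 0.68 [270.5 200. ] [ 521.8 -225.8   62. ]
side 420.8708722070479 316.0692320210249 200.14143794960967
[[   0.7   -0.4    0.6   65. ]
 [  -0.7   -0.4    0.6 -481.7]
 [   0.    -0.8   -0.6  602.6]]
dial_axis 0.88 [254.9 289.7] [469.2 -37.2  59.5]
dial_axis 0.34 [210.  269.3] [512.8  69.8  87.6]
index 0.73 [213.  269.9] [507.5  61.9  86.8]
notch_a 0.83 [213.6 269.9] [504.6  58.5  88.6]
notch_a 0.63 [228.8 343.8] [569.  -84.8  93.3]
target 0.44 [242.1 288.5] [486.7 -15.5  6
[... 360 characters left out ...]
  0.3  -1.  383.8]]
dial_axis 0.85 [182.3 258.8] 
index 0.7 [109.4 227.7] 
notch_a 0.83 [110.  230.1] 
target 0.73 [199.7 194.4] 
key_top 0.68 [245.5 205.7] 
jar 0.82 [262.7 282.7] 
bottle 0.53 [100.4 456.9] 
bottle 0.2 [264.1 278.7] 
beaker 0.75 [100.2 458. ] 
tipbox 0.83 [340.  241.2] 
{'time': 1.5, 'q': array([-0. ,  0.4,  1.6,  0. ,  1.1, -0. ]), 'qvel': array([ 0., -0.,  0., -0., -0.,  0.]), 'effort': array([  0. , -54.5, -27.4,   0.1,   0. ,  -0. ]), 'eef_pos': array([625. ,   0. , 183.6]), 'tool_rot': array([[-0.,  0.,  1.],
       [ 0.,  1., -0.],
       [-1.,  0., -0.]]), 'wrist_force': array([0.2, 0.2, 0.3]), 'wrist_torque': array([-0.,  0., -0.]), 'grip_width': 1.0061914487242776}
```

View images.

View pics/scene0.png

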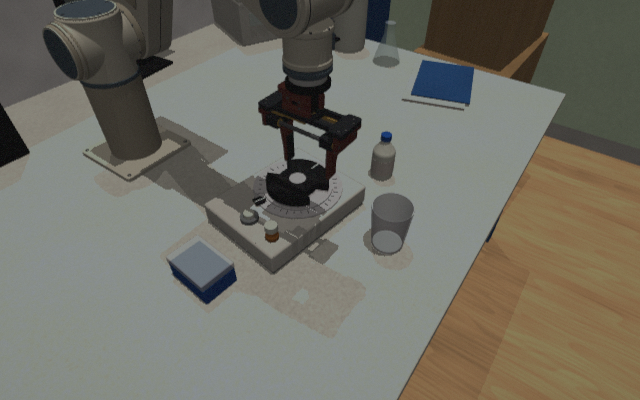

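View pics/side0.png

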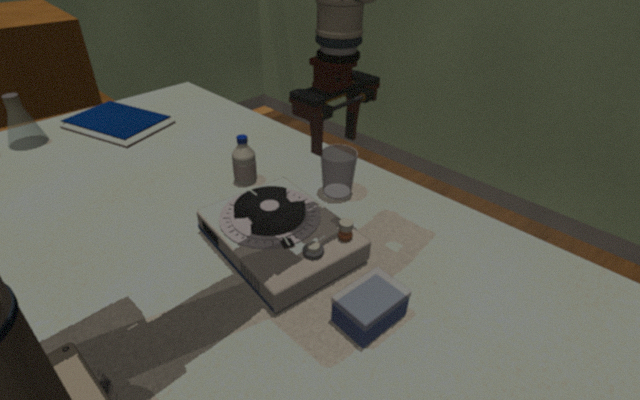

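View pics/wrist0.png

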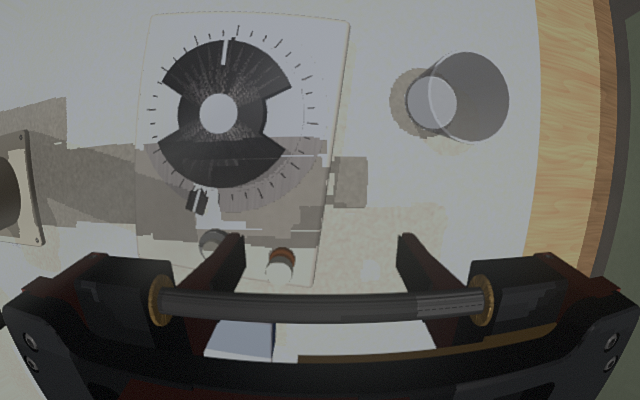

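```bash
cat >> h.py <<'E'
def fe(im,row,col,zw):
    u=np.array([col-im["cx"],row-im["cy"]]);rr=np.hypot(*u);th=rr/im["fx"]
    d=np.r_[np.sin(th)*u/rr,np.cos(th)]
    M=np.linalg.inv(np.array(im["world_to_cam"]));d=M[:3,:3]@d;c=M[:3,3];return c+d*(zw-c[2])/d[2]
def feproj(im,P):
    P=np.atleast_2d(P);W=np.array(im["world_to_cam"]);q=P@W[:3,:3].T+W[:3,3]
    rho=np.hypot(q[:,0],q[:,1]);th=np.arctan2(rho,q[:,2]);return np.c_[im["cy"]+im["fx"]*th*q[:,1]/rho,im["cx"]+im["fx"]*th*q[:,0]/rho]
E
python3 - <<'E'
from h import *
im=imaging.read_camera("wrist")
b=im["pixels"][15:295,120:360]
cv2.imwrite("pics/w1.png",cv2.resize(cv2.convertScaleAbs(b,alpha=1.4),None,fx=2.1,fy=2.1,interpolation=cv2.INTER_CUBIC))
import pickle;pickle.dump(im,open("im0.pkl","wb"))
# rectify to top view at z=66: 1px = 0.5mm centered
xs=np.linspace(380,680,600);ys=np.linspace(200,-150,700)
X,Y=np.meshgrid(xs,ys);P=np.c_[X.ravel(),Y.ravel(),np.full(X.size,66.)]
q=feproj(im,P).reshape(700,600,2).astype(np.float32)
cv2.imwrite("pics/top1.png",cv2.resize(cv2.remap(im["pixels"],q[...,1],q[...,0],cv2.INTER_CUBIC),(514,600)))
E
```

```text
(no output)
```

View pics/w1.png

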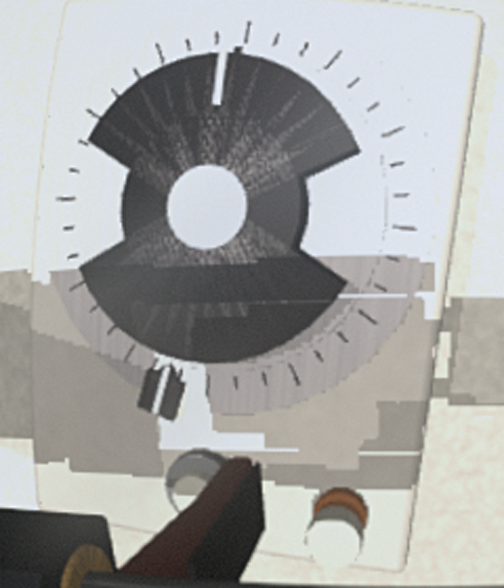

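View pics/top1.png

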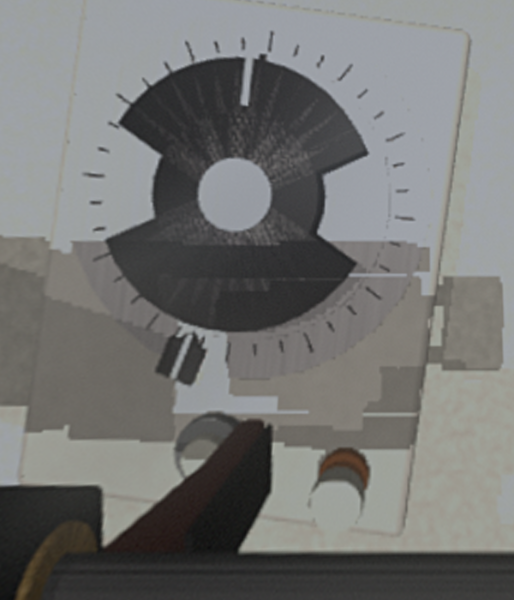

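Run:
```python
from h import *
np.set_printoptions(precision=1,suppress=True)
import pickle;im=pickle.load(open("im0.pkl","rb"))
f=lambda x,y,z: fe(im,y/2.1+15-.25,x/2.1+120-.25,z)
ax=f(207,207,88);print("ax",ax)
A=lambda p:(np.round(np.degrees(np.arctan2(*(p-ax)[[1,0]])),1),np.round(np.hypot(*(p-ax)[:2]),1))
for n,a in dict(i_blk=(238,50,66),i_out=(222,55,88),i_in=(216,103,88),r_nose=(167,368,68),r_out=(158,410,68),
  c1=(88,140,88),c2=(359,152,88),c3=(347,280,88),c4=(80,268,88),key=(195,480,75),jar=(335,540,102)).items():
    p=f(*a);print(n,p,A(p))
for k in ("tick",): 
    for a in [(249,32),(399,198),(66,199),(58,267),(237,382),(297,378)]:
        p=f(*a,63);print(p,A(p))
```

```text
ax [525.2  85.2  88. ]
i_blk [533.6 166.5  66. ] (np.float64(84.0), np.float64(81.8))
i_out [532.2 158.2  88. ] (np.float64(84.5), np.float64(73.4))
i_in [529.7 134.6  88. ] (np.float64(84.7), np.float64(49.7))
r_nose [491.7   4.3  68. ] (np.float64(-112.5), np.float64(87.5))
r_out [484.  -18.6  68. ] (np.float64(-111.6), np.float64(111.6))
c1 [461.6 124.1  88. ] (np.float64(148.5), np.float64(74.5))
c2 [596.8 107.4  88. ] (np.float64(17.2), np.float64(75.1))
c3 [590.9  48.9  88. ] (np.float64(-28.9), np.float64(75.1))
c4 [454.9  60.3  88. ] (np.float64(-160.5), np.float64(74.5))
key [504.  -55.4  75. ] (np.float64(-98.6), np.float64(142.1))
jar [582.8 -74.5 102. ] (np.float64(-70.2), np.float64(169.7))
[538.3 176.8  63. ] (np.float64(81.8), np.float64(92.5))
[613.9  87.3  63. ] (np.float64(1.4), np.float64(88.8))
[433.3  97.7  63. ] (np.float64(172.2), np.float64(92.8))
[426.   60.9  63. ] (np.float64(-166.3), np.float64(102.1))
[528.7  -4.7  63. ] (np.float64(-87.7), np.float64(89.9))
[561.1  -2.7  63. ] (np.float64(-67.8), np.float64(94.9))
```

```bash
cat >> h.py <<'E'
def rows(start,way,g=0):
    """start=(x,y,z,psi deg); way=list of poses; prints rounded rows, tracking the rounded pose"""
    p=np.array(start,float);out=[]
    for w in way:
        w=np.array(w,float);d=w[:3]-p[:3];a=np.radians(p[3]);
        ex=np.array([0,0,-1]);ey=np.array([-np.sin(a),np.cos(a),0]);ez=np.array([np.cos(a),np.sin(a),0])
        s=np.round([d@ex,d@ey,d@ez],1);tw=round(-(w[3]-p[3]),1)
        out.append([g,*[float(v) for v in s],tw]);p[:3]+=s[0]*ex+s[1]*ey+s[2]*ez;p[3]-=tw
    print(str(out).replace(".0,",",").replace(".0]","]"));print("end",p)
def pose():
    s=status.read_state();R=np.array(s["tool_rot"]);return np.r_[s["eef_pos"],np.degrees(np.arctan2(R[1,2],R[0,2]))]
def lerp(a,b,n): return [np.array(a)+(np.array(b)-np.array(a))*k/n for k in range(1,n+1)]
AX=np.array([525.2,85.2])
def dp(al,rad,t,z):
    a=np.radians(al);u=np.array([np.cos(a),np.sin(a)]);v=np.array([-u[1],u[0]]);p=AX+rad*u+t*v;return [*p,z,al-90]
E
python3 - <<'E'
from h import *
s=pose();print(s)
rows(s,lerp(s,dp(-5.6,62,0,120),10))
E
```

```text
[6.24989025e+02 2.13110795e-02 1.83576377e+02 5.78851431e-04]
[[0, 6.4, 7.9, -3.8, np.float64(9.6)], [0, 6.3, 7.2, -5.1, np.float64(9.5)], [0, 6.4, 6.2, -6.2, np.float64(9.6)], [0, 6.3, 5.1, -7.1, np.float64(9.5)], [0, 6.4, 3.9, -7.9, np.float64(9.6)], [0, 6.3, 2.5, -8.4, np.float64(9.6)], [0, 6.4, 1, -8.7, np.float64(9.5)], [0, 6.4, -0.4, -8.8, np.float64(9.6)], [0, 6.3, -1.8, -8.6, np.float64(9.5)], [0, 6.4, -3.3, -8.2, np.float64(9.6)]]
end [586.87772255  79.19102239 119.9763773  -95.59942115]
```

>>> arm_command(commands=[[0,6.4,7.9,-3.8,9.6],[0,6.3,7.2,-5.1,9.5],[0,6.4,6.2,-6.2,9.6],[0,6.3,5.1,-7.1,9.5],[0,6.4,3.9,-7.9,9.6],[0,6.3,2.5,-8.4,9.6],[0,6.4,1,-8.7,9.5],[0,6.4,-0.4,-8.8,9.6],[0,6.3,-1.8,-8.6,9.5],[0,6.4,-3.3,-8.2,9.6],[0,0,0,0,0]], newtons=20)

```text
time: 2.92
eef_pos: [586.3, 79.5, 119.6]
tool_rot: [[-0.001, 0.995, -0.095], [-0.0, -0.095, -0.995], [-1.0, -0.001, 0.0]]
wrist_force: [0.6, -0.1, 0.7]
grip_width: 0.008
```

Run:
```python
from h import *
np.set_printoptions(precision=2,suppress=True)
s=status.read_state();print(pose(),s["q"],s["grip_width"],s["time"])
for c in ("side","scene","wrist"):
    im=imaging.read_camera(c); b=im["pixels"]
    if c!="wrist": b=cv2.resize(b[130:330,170:470],None,fx=2.5,fy=2.5)
    cv2.imwrite(f"pics/{c}2.png",b)
```

```text
[586.33  79.52 119.58 -95.47] [0.11 0.45 1.75 0.   0.94 1.78] 0.007949130621562363 2.925
```

View pics/side2.png

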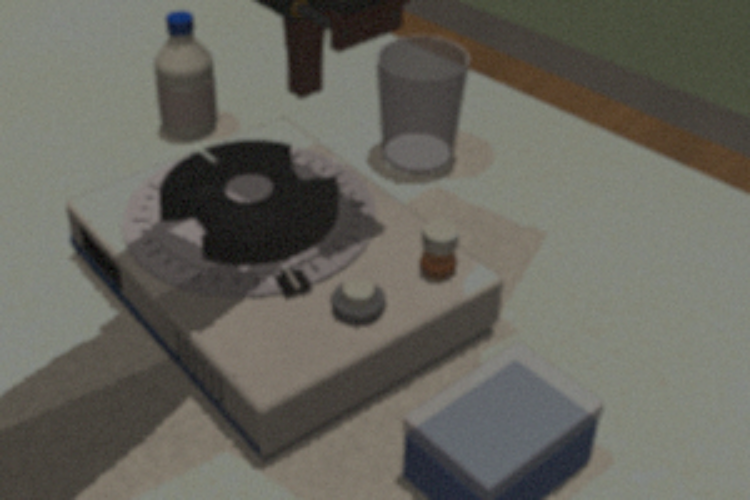

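View pics/wrist2.png

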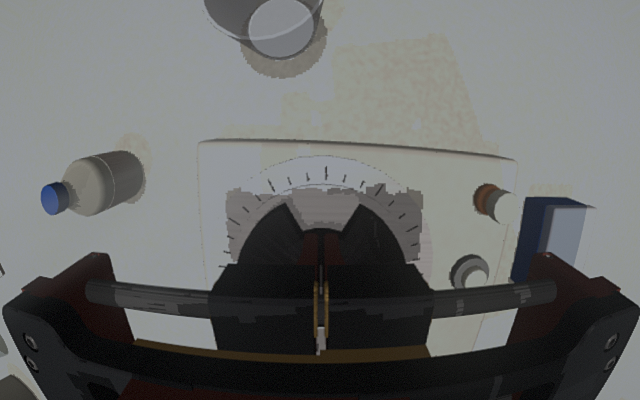

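Run:
```python
from h import *
np.set_printoptions(precision=1,suppress=True)
im=imaging.read_camera("side")
print(proj(im,[[586.3,79.5,119.6]]),"exp 168,292")
c=lambda x,y:(y/2.5+130,x/2.5+170)
for n,x,y,z in [("disc",249,188,88),("key",360,291,75),("jar",440,232,102),("nose",288,270,68),("rout",298,290,68)]: print(n,onplane(im,*c(x,y),z),pt(im,*c(x,y)))
```

```text
[[181.8 291.6]] exp 168,292
disc [524.2  81.9  88. ] [524.8  82.7  87.3]
key [506.5 -65.3  75. ] [501.8 -69.7  80.6]
jar [577.6 -82.4 102. ] [578.2 -82.  101.5]
nose [490.4  -2.1  68. ] [489.7  -2.9  68.9]
rout [479.5 -25.1  68. ] [480.8 -23.7  66.4]
```

View pics/scene2.png

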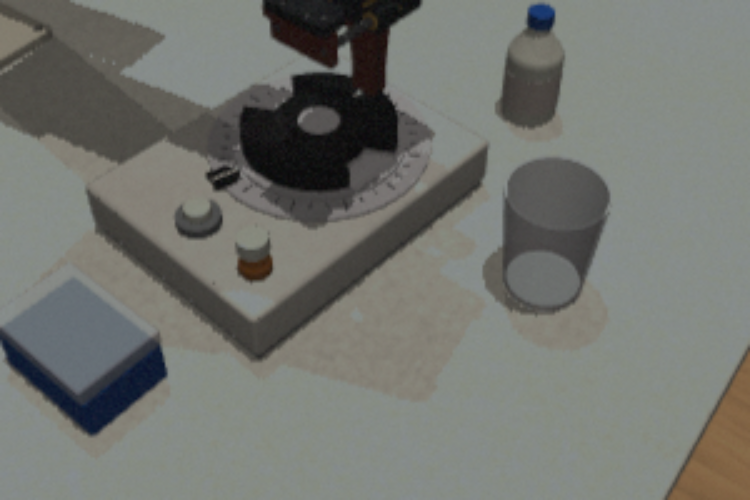

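Run:
```python
from h import *
np.set_printoptions(precision=1,suppress=True)
for c in ("side","scene"):
    im=imaging.read_camera(c);print(c,proj(im,[[586.3,79.5,119.6],[525.2,85.2,88]]))
    cv2.imwrite(f"pics/{c}3.png",cv2.resize(im["pixels"][100:300,200:440],None,fx=3,fy=3))
    for rr,cc in ((166,292),(160,292),(150,292),(175,292)) if c=="side" else ((160,318),(165,318),(168,318)): print(rr,cc,pt(im,rr,cc))
```

```text
side [[181.8 291.6]
 [204.4 268.9]]
166 292 [577.3  67.6 167.3]
160 292 [577.5  67.6 181.2]
150 292 [576.6  66.1 205. ]
175 292 [743.3 246.3  -2.7]
scene [[179.  317.1]
 [178.3 297.5]]
160 318 [594.4  71.9 181.2]
165 318 [595.9  69.8 169.8]
168 318 [596.   69.6 161.9]
```

View pics/side3.png

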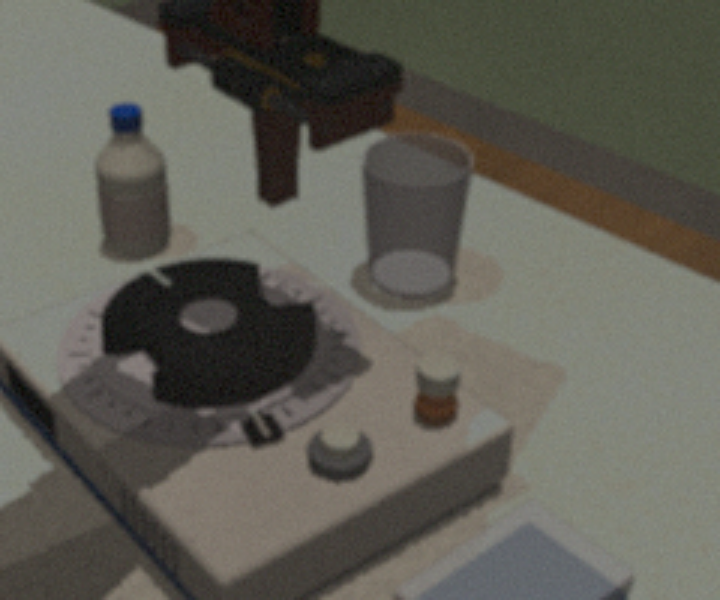

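View pics/scene3.png

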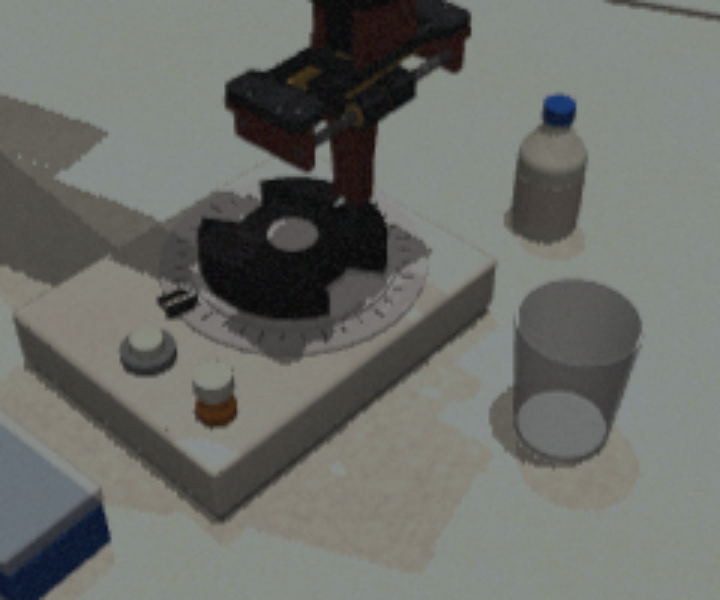

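```bash
python3 - <<'E'
from h import *
np.set_printoptions(precision=1,suppress=True)
for c in ("side","scene"):
    im=imaging.read_camera(c);print(c,proj(im,[[625,0,183.6],[625+50,0,183.6],[625-50,0,183.6]]))
    # points cloud of gripper region
    h,w=im["range_z"].shape;R,C=np.mgrid[:h,:w];z=im["range_z"];P=np.stack([(C-im["cx"])/im["fx"]*z,(R-im["cy"])/im["fy"]*z,z,np.ones_like(z)],-1)@np.linalg.inv(im["world_to_cam"]).T
    m=(np.hypot(P[...,0]-586,P[...,1]-79)<45)&(P[...,2]>100)&(z>0)
    print(np.histogram(P[...,2][m],bins=np.arange(100,320,10)))
    m2=m&(P[...,2]<200);print(P[m2][:,:3].min(0),P[m2][:,:3].max(0))
E
python3 - <<'E'
import cv2
a=cv2.imread('pics/side0.png')[60:220,240:440];cv2.imwrite('pics/s0c.png',cv2.resize(a,None,fx=3,fy=3))
E
```

```text
side [[162.6 332.3]
 [154.2 348.4]
 [171.6 315.1]]
(array([  0,   0,   0,   0,   0,   6,  57,  57,  59,  56,  68,  72,  51,
        15,  81, 144, 205, 172, 266, 193, 176]), array([100, 110, 120, 130, 140, 150, 160, 170, 180, 190, 200, 210, 220,
       230, 240, 250, 260, 270, 280, 290, 300, 310]))
[574.9  64.6 158.2] [598.9  88.8 199.4]
scene [[182.5 309.5]
 [192.2 330.3]
 [173.2 289.7]]
(array([  0,   0,   0,   0,   0,   0,  43,  49,  43,  52,  57,  52,  26,
         7,  60, 136, 242, 155, 257, 161, 162]), array([100, 110, 120, 130, 140, 150, 160, 170, 180, 190, 200, 210, 220,
       230, 240, 250, 260, 270, 280, 290, 300, 310]))
[574.9  66.5 160.2] [600.1  87.5 200. ]
```

View pics/s0c.png

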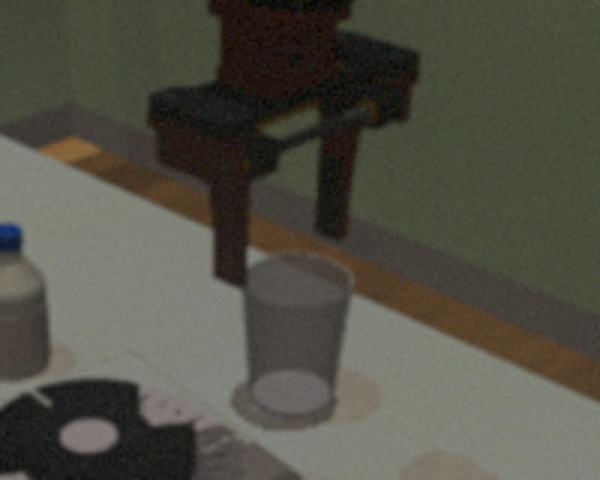

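Run:
```python
from h import *
np.set_printoptions(precision=1,suppress=True)
im=imaging.read_camera("wrist")
h,w=im["range_z"].shape;R,C=np.mgrid[:h,:w];z=im["range_z"]
u=np.stack([C-im["cx"],R-im["cy"]],-1);rr=np.linalg.norm(u,axis=-1);th=rr/im["fx"]
k=np.tan(th)/np.maximum(rr,1e-6)
P=np.stack([u[...,0]*k*z,u[...,1]*k*z,z,np.ones_like(z)],-1)@np.linalg.inv(im["world_to_cam"]).T
for (r_,c_) in [(225,322),(230,322),(235,322),(240,318),(250,318),(260,318),(280,320),(220,270),(225,380),(185,322),(270,470),(200,500),(150,400)]: print(r_,c_,P[r_,c_,:3],z[r_,c_])
m=(P[...,2]>97)&(z>0)&(np.hypot(P[...,0]-586,P[...,1]-79)<40)
print(np.histogram(P[...,2][m],bins=np.arange(95,320,10)))
cv2.imwrite("pics/w3.png",cv2.resize(cv2.convertScaleAbs(im["pixels"][130:380,200:450],alpha=2.5),None,fx=2.4,fy=2.4))
print(feproj(im,[[586.3,79.5,119.6],[586.3,79.5,160]]))
```

```text
225 322 [571.6  80.   65.2] 268.7937
230 322 [569.8  80.2  72.9] 261.84006
235 322 [569.5  80.3  84.3] 250.8257
240 318 [566.6  83.8  87.1] 248.98485
250 318 [596.7  80.1 178.2] 153.2004
260 318 [597.1  79.9 190.9] 140.828
280 320 [597.   79.  209.9] 122.44402
220 270 [587.  120.3  86.9] 244.92311
225 380 [574.3  33.   87. ] 245.80066
185 322 [606.6  76.6  64.2] 260.67374
270 470 [515.2 -56.6  77.5] 267.9566
200 500 [589.1 -69.1 100.8] 226.09975
150 400 [630.1   6.6  58. ] 258.7813
(array([    0,     0,     0,     0,     0,     0,   125,   248,   277,
         386,   253,   152,    53,     0,   346,  2847, 14044,  4828,
        8230,     0,     0,     0]), array([ 95, 105, 115, 125, 135, 145, 155, 165, 175, 185, 195, 205, 215,
       225, 235, 245, 255, 265, 275, 285, 295, 305, 315]))
[[230.1 321. ]
 [254.  321.1]]
```

View pics/w3.png

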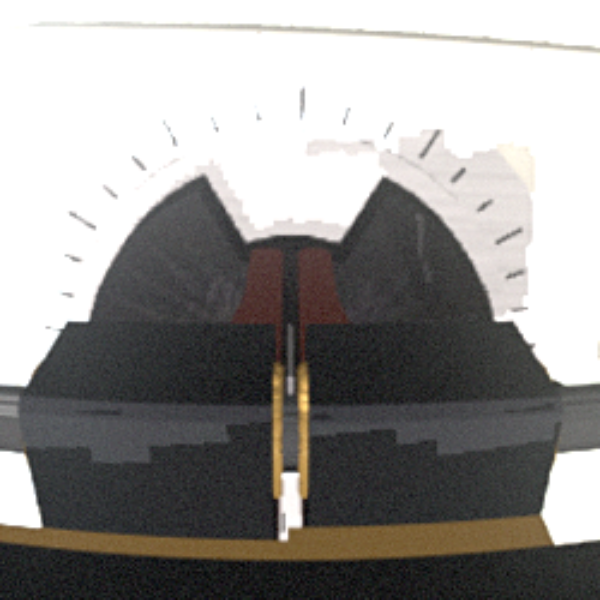

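>>> arm_command(commands=[[0,15,0,0,0],[0,15,0,0,0],[0,15.6,0,0,0],[0,0,0,0,0]])

```text
time: 3.88
eef_pos: [585.4, 79.0, 72.3]
tool_rot: [[-0.004, 0.995, -0.098], [-0.0, -0.098, -0.995], [-1.0, -0.004, 0.001]]
wrist_force: [-0.3, -0.0, -0.3]
grip_width: 0.008
```

Run:
```python
from h import *
np.set_printoptions(precision=1,suppress=True)
s=status.read_state();print(pose(),s["wrist_force"],s["time"])
for c in ("side","scene"):
    im=imaging.read_camera(c)
    cv2.imwrite(f"pics/{c}4.png",cv2.resize(im["pixels"][100:300,200:440],None,fx=3,fy=3))
    h,w=im["range_z"].shape;R,C=np.mgrid[:h,:w];z=im["range_z"];P=np.stack([(C-im["cx"])/im["fx"]*z,(R-im["cy"])/im["fy"]*z,z,np.ones_like(z)],-1)@np.linalg.inv(im["world_to_cam"]).T
    m=(np.hypot(P[...,0]-586,P[...,1]-79)<25)&(P[...,2]>92)&(z>0)
    print(P[m][:,:3].min(0))
```

```text
[585.4  79.   72.3 -95.6] [-0.3 -0.  -0.3] 3.875
[561.7  54.1 111.9]
[565.5  54.8 113.6]
```

View pics/scene4.png

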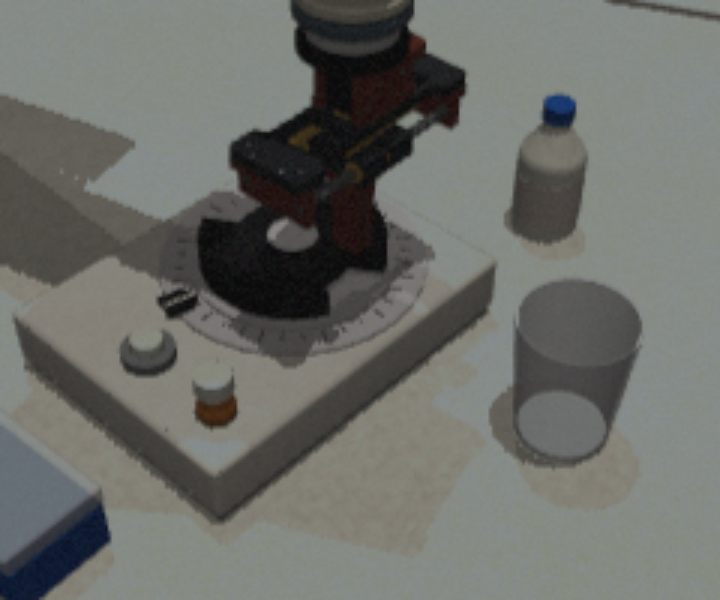

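View pics/side4.png

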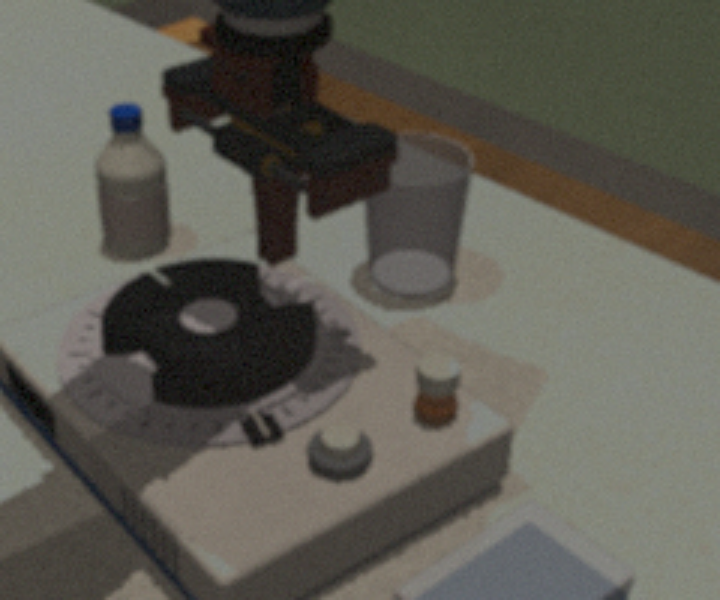

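>>> arm_command(commands=[[0,10,0,0,0],[0,10,0,0,0],[0,10,0,0,0],[0,5,0,0,0],[0,0,0,0,0]])

```text
time: 4.6
eef_pos: [586.5, 79.2, 38.8]
tool_rot: [[-0.001, 0.995, -0.098], [-0.0, -0.098, -0.995], [-1.0, -0.001, 0.0]]
wrist_force: [0.4, 0.9, 0.1]
grip_width: 0.004
```

Run:
```python
from h import *
np.set_printoptions(precision=1,suppress=True)
s=status.read_state();print(pose(),s["wrist_force"],s["time"])
for c in ("scene","wrist"):
    im=imaging.read_camera(c)
    cv2.imwrite(f"pics/{c}5.png",cv2.resize(im["pixels"][100:300,200:440],None,fx=3,fy=3))
s=pose();al=-5.6
print(s)
W=[dp(al,62,t,s[2]) for t in (8,13)]+[dp(al+k*6,62,15,s[2]) for k in (1,2,3)]+[dp(al+18,62,15,s[2])]
rows(s,W)
```

```text
[586.5  79.2  38.8 -95.6] [0.4 0.9 0.1] 4.6
[587.   79.2  39.5 -95.6]
[[0, 0, -0.1, -7.9, np.float64(-0.0)], [0, 0, -0, -5, np.float64(-0.0)], [0, 0, -1.9, -8.4, np.float64(-6.0)], [0, 0, -1.9, -6.4, np.float64(-6.0)], [0, 0, -2, -6.4, np.float64(-6.0)], [0, 0, 0, -0, np.float64(-0.0)]]
end [582.5 113.1  39.5 -77.6]
```

View pics/scene5.png

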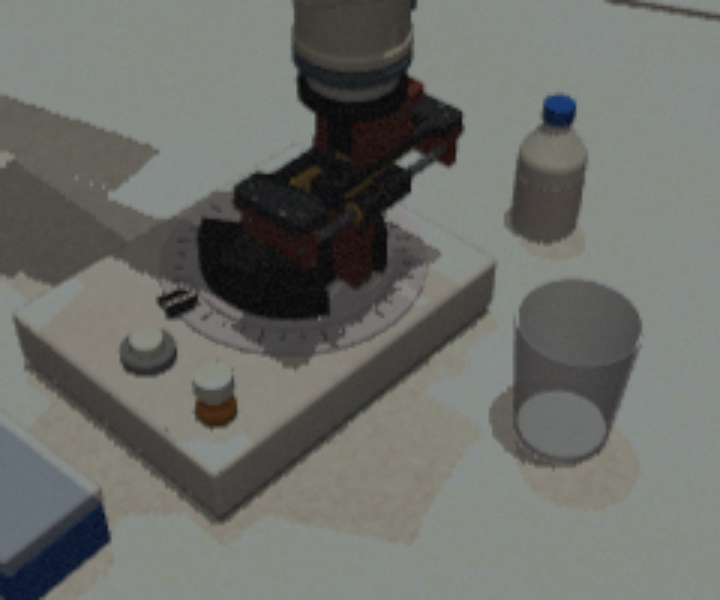

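View pics/wrist5.png

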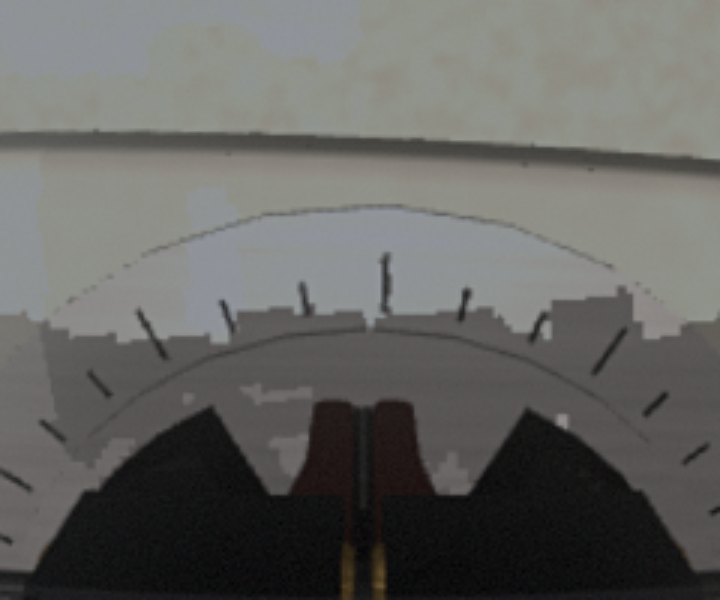

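>>> arm_command(commands=[[0,4,-0.1,-7.9,0],[0,0,0,-5,0],[0,0,-1.9,-8.4,-6],[0,0,-1.9,-6.4,-6],[0,0,-2,-6.4,-6],[0,0,0,0,0]])

```text
time: 5.45
eef_pos: [582.2, 113.6, 35.4]
tool_rot: [[-0.0, 0.977, 0.215], [-0.0, 0.215, -0.977], [-1.0, -0.0, 0.0]]
wrist_force: [0.2, 0.3, -0.6]
grip_width: 0.006
```

Run:
```python
from h import *
np.set_printoptions(precision=1,suppress=True)
s=status.read_state();print(pose(),s["wrist_force"],s["time"])
im=imaging.read_camera("scene")
cv2.imwrite(f"pics/scene6.png",cv2.resize(im["pixels"][100:300,200:440],None,fx=3,fy=3))
s=pose();al=s[3]+90
print(s,al,dp(al,62,15,s[2]))
W=[dp(al+k*7,62,15,s[2]) for k in range(1,12)]+[dp(al+77,62,15,s[2])]
rows(s,W)
```

```text
[582.2 113.6  35.4 -77.6] [ 0.2  0.3 -0.6] 5.45
[582.4 113.5  35.5 -77.7] 12.304456356242326 [np.float64(582.5792024722616), np.float64(113.06803049458654), np.float64(35.493203124870874), np.float64(-77.69554364375767)]
[[0, 0, -2.2, -6.9, np.float64(-7.0)], [0, 0, -2.3, -7.5, np.float64(-7.0)], [0, 0, -2.3, -7.4, np.float64(-7.0)], [0, 0, -2.3, -7.5, np.float64(-7.0)], [0, 0, -2.3, -7.4, np.float64(-7.0)], [0, 0, -2.3, -7.5, np.float64(-7.0)], [0, 0, -2.3, -7.4, np.float64(-7.0)], [0, 0, -2.2, -7.4, np.float64(-7.0)], [0, 0, -2.3, -7.5, np.float64(-7.0)], [0, 0, -2.3, -7.4, np.float64(-7.0)], [0, 0, -2.3, -7.5, np.float64(-7.0)], [0, 0, -0, 0, np.float64(-0.0)]]
end [510.9 147.4  35.5  -0.7]
```

View pics/scene6.png

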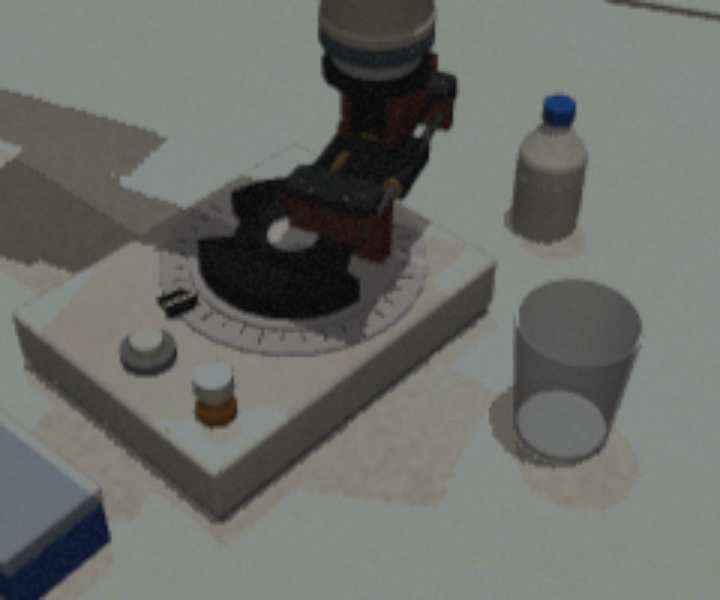

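The dial turned (the lower lobe's right end moved from (330,310) to (358,290)). Continue the sweep.

>>> arm_command(commands=[[0,0,-2.2,-6.9,-7],[0,0,-2.3,-7.5,-7],[0,0,-2.3,-7.4,-7],[0,0,-2.3,-7.5,-7],[0,0,-2.3,-7.4,-7],[0,0,-2.3,-7.5,-7],[0,0,-2.3,-7.4,-7],[0,0,-2.2,-7.4,-7],[0,0,-2.3,-7.5,-7],[0,0,-2.3,-7.4,-7],[0,0,-2.3,-7.5,-7],[0,0,0,0,0]])

```text
time: 7.0
eef_pos: [511.0, 147.1, 35.7]
tool_rot: [[0.001, 0.013, 1.0], [0.0, 1.0, -0.013], [-1.0, 0.0, 0.001]]
wrist_force: [0.2, 0.5, 0.4]
grip_width: 0.002
```

Run:
```python
from h import *
np.set_printoptions(precision=1,suppress=True)
s=status.read_state();print(pose(),s["wrist_force"],s["time"],s["q"])
im=imaging.read_camera("side")
cv2.imwrite(f"pics/side7.png",cv2.resize(im["pixels"][100:300,200:440],None,fx=3,fy=3))
im=imaging.read_camera("wrist")
cv2.imwrite(f"pics/wrist7.png",im["pixels"])
s=pose();al=s[3]+90
print(s,al,dp(al,62,15,s[2]))
W=[dp(al+k*6,62,15,s[2]) for k in range(1,11)]+[dp(al+60,62,15,s[2])]
rows(s,W)
```

```text
[511.  147.1  35.7  -0.7] [0.2 0.5 0.4] 7.0 [0.3 0.5 1.9 0.  0.7 0.3]
[511.1 146.9  35.5  -0.8] 89.2009326218813 [np.float64(511.06610481813294), np.float64(147.40315913993433), np.float64(35.53188084597085), np.float64(-0.799067378118707)]
[[0, 0, -1.4, -6.5, np.float64(-6.0)], [0, 0, -1.9, -6.4, np.float64(-6.0)], [0, 0, -1.9, -6.4, np.float64(-6.0)], [0, 0, -1.9, -6.4, np.float64(-6.0)], [0, 0, -1.9, -6.4, np.float64(-6.0)], [0, 0, -1.9, -6.4, np.float64(-6.0)], [0, 0, -1.9, -6.4, np.float64(-6.0)], [0, 0, -2, -6.4, np.float64(-6.0)], [0, 0, -1.9, -6.4, np.float64(-6.0)], [0, 0, -1.9, -6.4, np.float64(-6.0)], [0, 0, 0, 0, np.float64(-0.0)]]
end [464.3 104.   35.5  59.2]
```

View pics/side7.png

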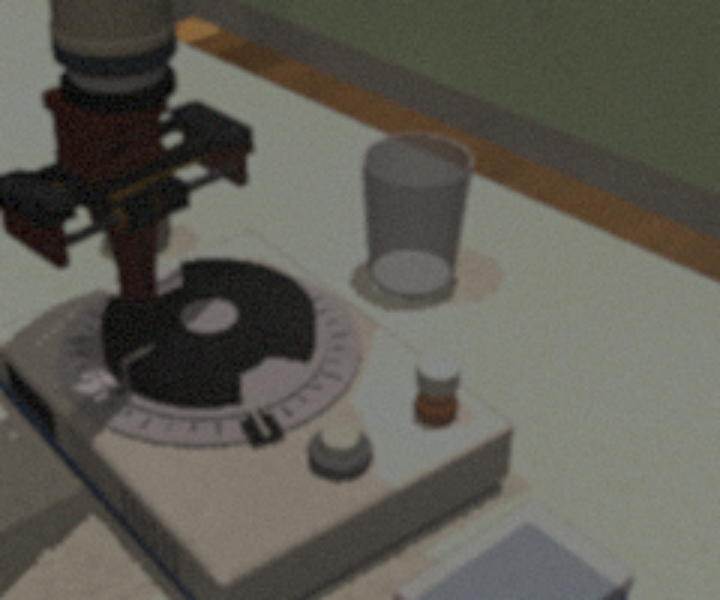

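View pics/wrist7.png

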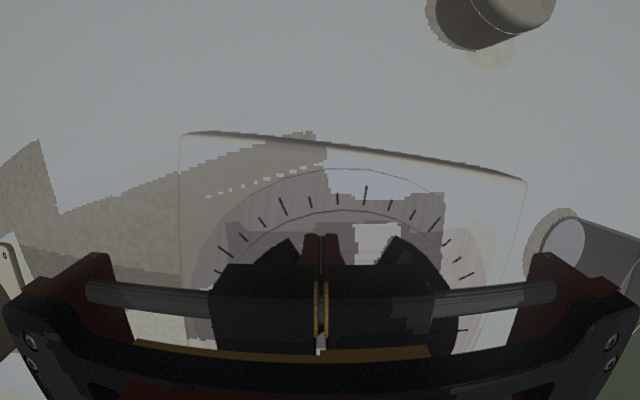

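>>> arm_command(commands=[[0,0,-1.4,-6.5,-6],[0,0,-1.9,-6.4,-6],[0,0,-1.9,-6.4,-6],[0,0,-1.9,-6.4,-6],[0,0,-1.9,-6.4,-6],[0,0,-1.9,-6.4,-6],[0,0,-1.9,-6.4,-6],[0,0,-2,-6.4,-6],[0,0,-1.9,-6.4,-6],[0,0,-1.9,-6.4,-6],[0,0,0,0,0]])

```text
time: 8.48
eef_pos: [464.1, 103.5, 35.4]
tool_rot: [[-0.0, -0.859, 0.512], [-0.0, 0.512, 0.859], [-1.0, 0.0, -0.0]]
wrist_force: [0.7, 0.5, 0.1]
grip_width: 0.003
```

Run:
```python
from h import *
np.set_printoptions(precision=1,suppress=True)
s=status.read_state();print(pose(),s["wrist_force"],s["time"],s["q"])
im=imaging.read_camera("side")
print(onplane(im,224,242,66))
cv2.imwrite(f"pics/side8.png",cv2.resize(im["pixels"][170:270,210:340],None,fx=6,fy=6,interpolation=cv2.INTER_CUBIC))
im=imaging.read_camera("wrist")
cv2.imwrite(f"pics/wrist8.png",im["pixels"])
```

```text
[464.1 103.5  35.4  59.2] [0.7 0.5 0.1] 8.475 [ 0.2  0.5  2.  -0.   0.6 -0.8]
[459.7  95.6  66. ]
```

View pics/side8.png

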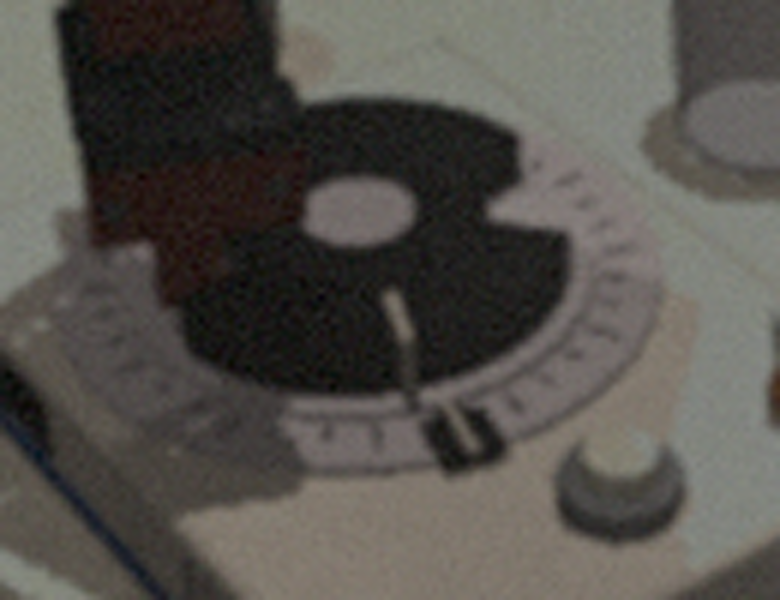

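View pics/wrist8.png

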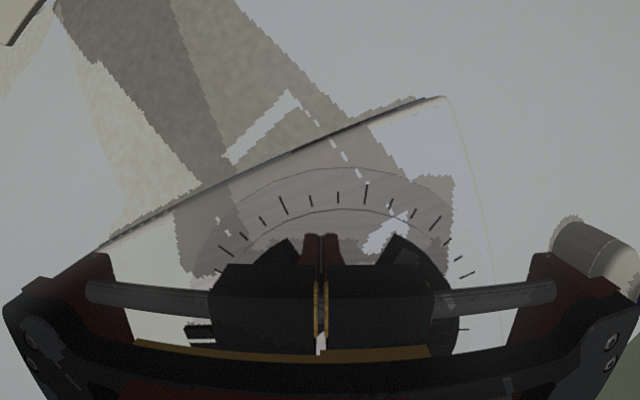

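Run:
```python
from h import *
np.set_printoptions(precision=1,suppress=True)
im=imaging.read_camera("side")
f=lambda x,y,z: onplane(im,(y-2.5)/6+170,(x-2.5)/6+210,z)
ax=f(360,211,88);print(ax)
def A(x,y,z): p=f(x,y,z);d=p-ax;print(p,np.degrees(np.arctan2(d[1],d[0])),np.hypot(d[0],d[1]))
A(412,403,66);A(407,345,88);A(388,292,88);print();A(450,405,68);A(470,445,68)
```

```text
[525.2  83.2  88. ]
[484.9  12.3  66. ] -119.67317369751395 81.5669241331005
[486.3  15.2  88. ] -119.80287448777734 78.34649235479375
[500.9  41.   88. ] -119.95918730065087 48.66009338122806

[491.4   0.8  68. ] -112.33418843293144 88.99953059322526
[482.3 -18.5  68. ] -112.88848086373825 110.3705567454459
```

Run:
```python
from h import *
s=pose();al=s[3]+90
d=np.array(s[:2])-AX;a=np.radians(al);u=np.array([np.cos(a),np.sin(a)]);v=np.array([-u[1],u[0]]);print(s,d@u,d@v)
rows(s,[dp(al+k,d@u,d@v,s[2]) for k in (2.5,5,7,7)])
```

```text
[464.37986952 103.82113899  35.36961249  59.23739741] 61.786748231800345 15.107376742068567
[[0, 0, -0.7, -2.7, np.float64(-2.5)], [0, 0, -0.7, -2.7, np.float64(-2.5)], [0, 0, -0.6, -2.1, np.float64(-2.0)], [0, 0, -0, -0, np.float64(-0.0)]]
end [462.56604853  96.28137308  35.36961249  66.23739741]
```

>>> arm_command(commands=[[0,0,-0.7,-2.7,-2.5],[0,0,-0.7,-2.7,-2.5],[0,0,-0.6,-2.1,-2],[0,0,0,0,0],[0,0,0,0,0]])

```text
time: 9.25
eef_pos: [462.5, 96.5, 35.4]
tool_rot: [[0.0, -0.916, 0.402], [0.0, 0.402, 0.916], [-1.0, -0.0, 0.0]]
wrist_force: [-0.4, 2.5, -0.4]
grip_width: 0.002
```

Run:
```python
from h import *
im=imaging.read_camera("side");print(pose())
cv2.imwrite(f"pics/side9.png",cv2.resize(im["pixels"][200:260,250:310],None,fx=10,fy=10,interpolation=cv2.INTER_CUBIC))
```

```text
[462.53300167  96.4621309   35.40419663  66.33967117]
```

View pics/side9.png

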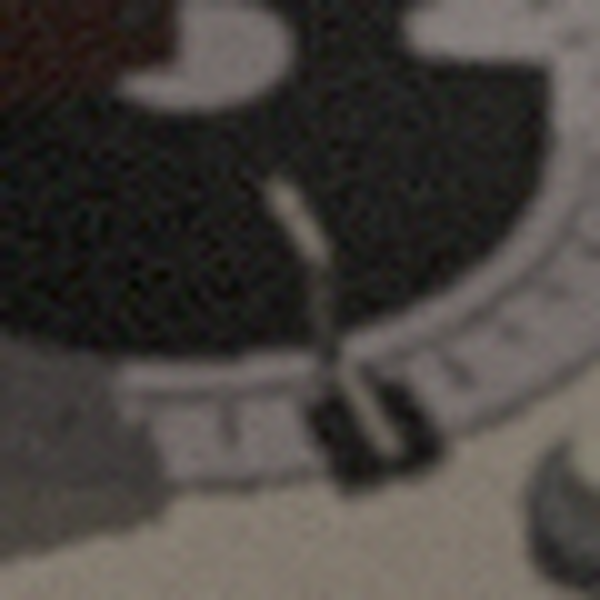

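Run:
```python
from h import *
s=pose();a=np.radians(s[3]);ez=np.array([np.cos(a),np.sin(a),0])
b=s.copy();b[:3]+=ez*10
c=b.copy();c[2]=100
rows(s,[b]+lerp(b,c,2)+lerp(c,[503,-70,100,8],6)+[[503,-70,100,8]]*2)
```

```text
[[0, 0, 0, 10, np.float64(-0.0)], [0, -32.3, 0, 0, np.float64(-0.0)], [0, -32.3, 0, 0, np.float64(-0.0)], [0, 0, -17.3, -24.4, np.float64(9.7)], [0, 0, -21.2, -21.1, np.float64(9.7)], [0, 0, -24.4, -17.2, np.float64(9.8)], [0, 0, -27, -12.8, np.float64(9.7)], [0, 0, -28.8, -8.1, np.float64(9.7)], [0, 0, -29.7, -3.2, np.float64(9.7)], [0, 0, -0, 0, np.float64(0.0)], [0, 0, -0, 0, np.float64(0.0)]]
end [502.96971029 -69.9847831  100.00419663   8.03967117]
```

>>> arm_command(commands=[[0,0,0,10,0],[0,-32.3,0,0,0],[0,-32.3,0,0,0],[0,0,-17.3,-24.4,9.7],[0,0,-21.2,-21.1,9.7],[0,0,-24.4,-17.2,9.8],[0,0,-27,-12.8,9.7],[0,0,-28.8,-8.1,9.7],[0,0,-29.7,-3.2,9.7],[0,0,0,0,0],[0,0,0,0,0]])

```text
time: 10.68
eef_pos: [502.6, -69.5, 99.8]
tool_rot: [[-0.001, -0.143, 0.99], [0.0, 0.99, 0.143], [-1.0, 0.0, -0.001]]
wrist_force: [0.0, 1.0, 0.3]
grip_width: 0.006
```

Run:
```python
from h import *
im=imaging.read_camera("wrist");print(pose())
import pickle;pickle.dump(im,open("im1.pkl","wb"))
cv2.imwrite(f"pics/wrist10.png",im["pixels"])
xs=np.linspace(450,570,600);ys=np.linspace(100,-20,600)
X,Y=np.meshgrid(xs,ys);q=feproj(im,np.c_[X.ravel(),Y.ravel(),np.full(X.size,66.)]).reshape(600,600,2).astype(np.float32)
cv2.imwrite("pics/top10.png",cv2.convertScaleAbs(cv2.remap(im["pixels"],q[...,1],q[...,0],cv2.INTER_CUBIC),alpha=1.5))
```

```text
[502.55592425 -69.20410142  99.84966057   8.24418449]
```

View pics/wrist10.png

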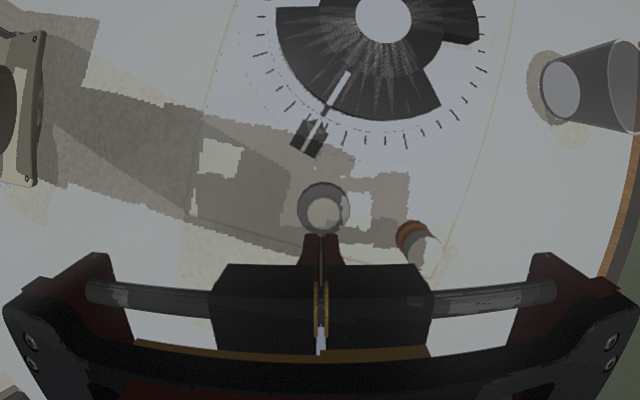

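View pics/top10.png

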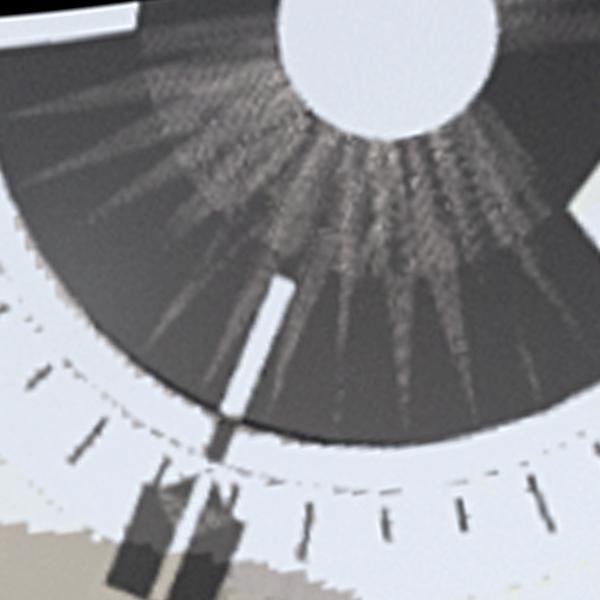

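Run:
```python
from h import *
np.set_printoptions(precision=1,suppress=True)
import pickle;im=pickle.load(open("im1.pkl","rb"))
# axis: fit ticks/ skirt? use disc centroid at z=88
g=cv2.cvtColor(im["pixels"],cv2.COLOR_BGR2GRAY)
xs=np.arange(470,580,.25);ys=np.arange(140,20,-.25)
def top(z,X,Y):
    q=feproj(im,np.c_[X.ravel(),Y.ravel(),np.full(X.size,float(z))]).reshape(X.shape+(2,)).astype(np.float32)
    return cv2.remap(g,q[...,1],q[...,0],cv2.INTER_CUBIC)
for ax in ([525,85],[525,83],[524,84],[526,84],[525,84]):
    th=np.radians(np.arange(-122,-102,.05))
    def prof(r0,r1,z,white):
        r=np.arange(r0,r1,.5);T,R=np.meshgrid(th,r);p=top(z,ax[0]+R*np.cos(T),ax[1]+R*np.sin(T)).astype(float).mean(0)
        w=p-np.median(p) if white else np.median(p)-p
        k=np.argmax(w);sl=slice(max(k-45,0),k+45);w=np.clip(w[sl]-0.3*w[k],0,None)
        return round(np.degrees((w*th[sl]).sum()/w.sum()),2)
    print(ax,"white",prof(50,60,88,1),prof(62,72,88,1),"skirt",prof(78,82.5,66,0),"rider",prof(92,100,68,1),prof(100,108,68,1))
e=np.array([525,84.])
T,R=np.meshgrid(np.radians(np.arange(-130,-96,.06)),np.arange(40,120,.2))
A=np.where(R<75,88,66.)
X=e[0]+R*np.cos(T);Y=e[1]+R*np.sin(T)
q=feproj(im,np.c_[X.ravel(),Y.ravel(),A.ravel()]).reshape(X.shape+(2,)).astype(np.float32)
cv2.imwrite("pics/pol10.png",cv2.remap(im["pixels"],q[...,1],q[...,0],cv2.INTER_CUBIC))
# key
for n in ("key_top","index","target","dial_axis"):
    print(n,[(round(d["p"],2),np.array(d["centre"])) for d in imaging.look_for(imaging.read_camera("wrist"),n)[:2]])
```

```text
[525, 85] white -112.74 -112.8 skirt -112.88 rider -112.64 -120.43
[525, 83] white -113.52 -113.48 skirt -113.44 rider -113.09 -120.75
[524, 84] white -112.19 -112.37 skirt -112.51 rider -112.32 -120.34
[526, 84] white -114.12 -113.94 skirt -113.83 rider -113.42 -120.83
[525, 84] white -113.17 -113.16 skirt -113.17 rider -112.87 -120.59
key_top [(0.87, array([212.3, 321.2]))]
index [(0.83, array([ 53.4, 375.5]))]
target [(0.91, array([135.4, 309.4]))]
dial_axis [(0.87, array([159.7, 323.4]))]
```

View pics/pol10.png

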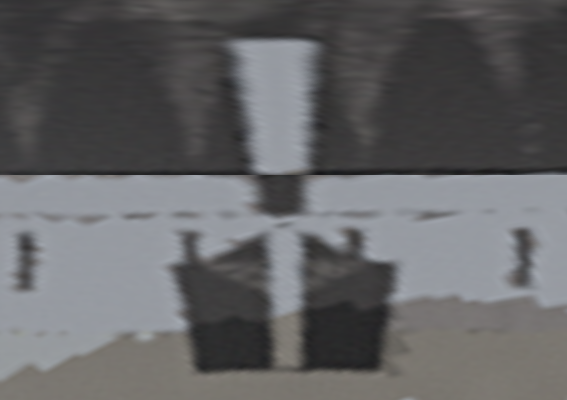

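Run:
```python
from h import *
np.set_printoptions(precision=1,suppress=True)
im=imaging.read_camera("wrist")
z=im["range_z"]
def wp(r,c):
    u=np.array([c-im["cx"],r-im["cy"]]);rr=np.hypot(*u);t=rr/im["fx"];k=np.tan(t)/rr
    return (np.linalg.inv(im["world_to_cam"])@np.r_[u*k*z[r,c],z[r,c],1])[:3]
for r_ in range(196,232,4): print(r_,wp(r_,321),wp(r_,330))
b=im["pixels"][160:250,270:380];cv2.imwrite("pics/k.png",cv2.convertScaleAbs(cv2.resize(b,None,fx=6,fy=6,interpolation=cv2.INTER_CUBIC),alpha=1.5))
print(fe(im,212.3,321.2,80)); s=status.read_state(); print(s["time"],pose(),s["wrist_force"])
```

```text
196 [500.6 -50.8  78.9] [507.3 -50.4  76.6]
200 [501.  -53.4  80.7] [507.5 -52.6  80.1]
204 [501.4 -56.1  81.8] [507.9 -55.4  80.5]
208 [501.8 -59.1  81.5] [508.3 -58.2  81.6]
212 [502.2 -62.2  81.3] [508.9 -61.7  79.7]
216 [502.6 -65.   82.1] [509.3 -64.4  81. ]
220 [503.1 -68.5  80.7] [509.7 -67.1  82.1]
224 [503.5 -70.9  82.7] [510.2 -70.3  81.7]
228 [504.  -74.5  81.4] [511.4 -76.7  72.2]
[502.5 -62.8  80. ]
11.175 [502.9 -69.9 100.    8.1] [-0.4 -0.1  1. ]
```

View pics/k.png

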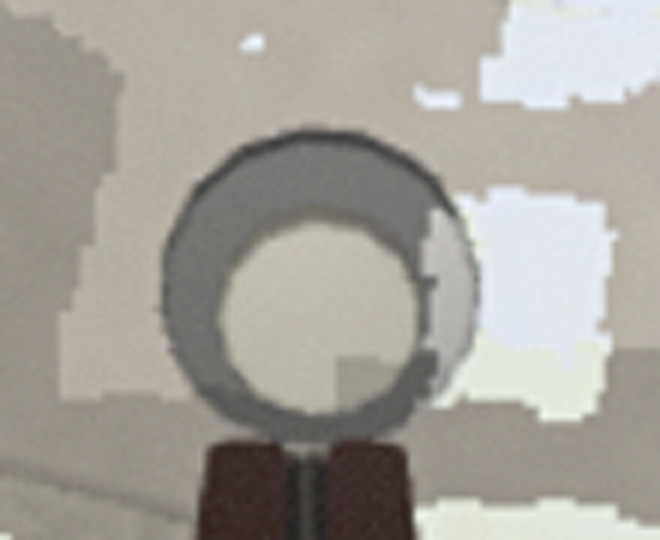

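>>> arm_command(commands=[[0,0,5.7,1.9,0],[0,18,0,0,0],[0,18,0,0,0],[0,14,0,0,0],[0,0,0,0,0],[0,0,0,0,0]])

```text
time: 11.92
eef_pos: [504.3, -64.2, 50.3]
tool_rot: [[0.0, -0.141, 0.99], [-0.0, 0.99, 0.141], [-1.0, -0.0, 0.0]]
wrist_force: [-0.0, -0.5, -0.1]
grip_width: 0.008
```

Run:
```python
from h import *
np.set_printoptions(precision=1,suppress=True)
s=status.read_state();print(pose(),s["wrist_force"],s["time"])
for c in ("side","scene"):
    im=imaging.read_camera(c)
    r0,c0=(190,260) if c=="side" else (160,200)
    cv2.imwrite(f"pics/{c}11.png",cv2.resize(im["pixels"][r0:r0+90,c0:c0+110],None,fx=6,fy=6,interpolation=cv2.INTER_CUBIC))
```

```text
[504.3 -64.2  50.3   8.1] [-0.  -0.5 -0.1] 11.925
```

View pics/side11.png

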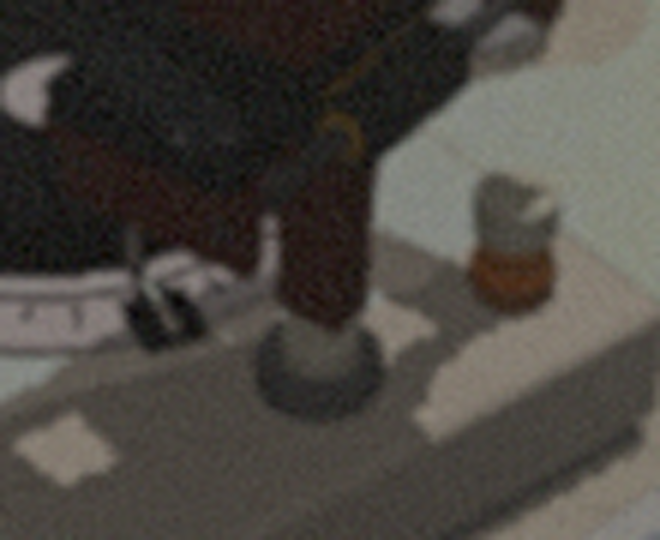

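View pics/scene11.png

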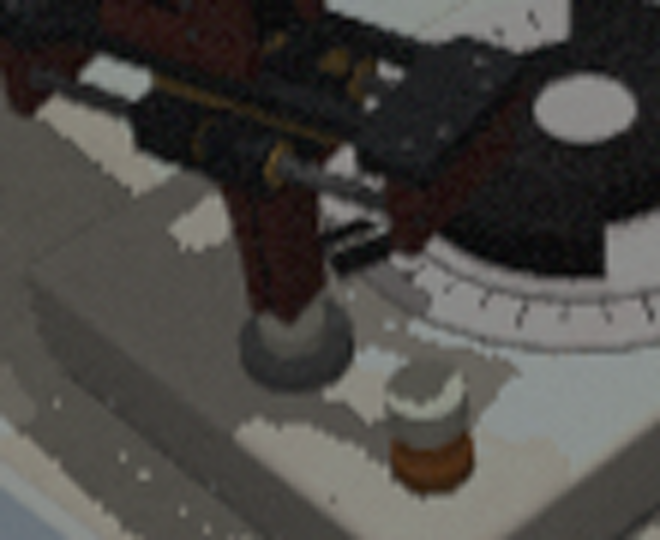

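>>> arm_command(commands=[[0,3,0,0,0],[0,3,0,0,0],[0,3,0,0,0],[0,2,0,0,0],[0,0,0,0,0]])

```text
time: 12.65
eef_pos: [504.1, -64.2, 38.9]
tool_rot: [[0.0, -0.141, 0.99], [-0.0, 0.99, 0.141], [-1.0, -0.0, 0.0]]
wrist_force: [-0.3, -0.4, 3.6]
grip_width: 0.003
```

Contact, at the spring force. Press further in small steps.

>>> arm_command(commands=[[0,1.5,0,0,0],[0,1.5,0,0,0],[0,0,0,0,0]])

```text
time: 13.02
eef_pos: [504.2, -64.3, 37.0]
tool_rot: [[0.0, -0.141, 0.99], [-0.0, 0.99, 0.141], [-1.0, -0.0, 0.0]]
wrist_force: [-4.1, 0.0, 16.3]
grip_width: 0.004
```

>>> arm_command(commands=[[0,0.7,0,0,0],[0,0,0,0,0]])

```text
time: 13.28
eef_pos: [504.2, -64.3, 36.8]
tool_rot: [[0.001, -0.141, 0.99], [-0.0, 0.99, 0.141], [-1.0, -0.0, 0.001]]
wrist_force: [-5.2, 1.2, 22.7]
grip_width: 0.005
```

Run:
```python
from h import *
np.set_printoptions(precision=1,suppress=True)
s=status.read_state();print(pose(),s["wrist_force"],s["time"])
for c in ("side","scene"):
    im=imaging.read_camera(c)
    r0,c0=(190,260) if c=="side" else (160,200)
    cv2.imwrite(f"pics/{c}12.png",cv2.resize(im["pixels"][r0:r0+90,c0:c0+110],None,fx=6,fy=6,interpolation=cv2.INTER_CUBIC))
```

```text
[504.2 -64.3  36.8   8.1] [-5.2  1.2 22.7] 13.275
```

View pics/side12.png

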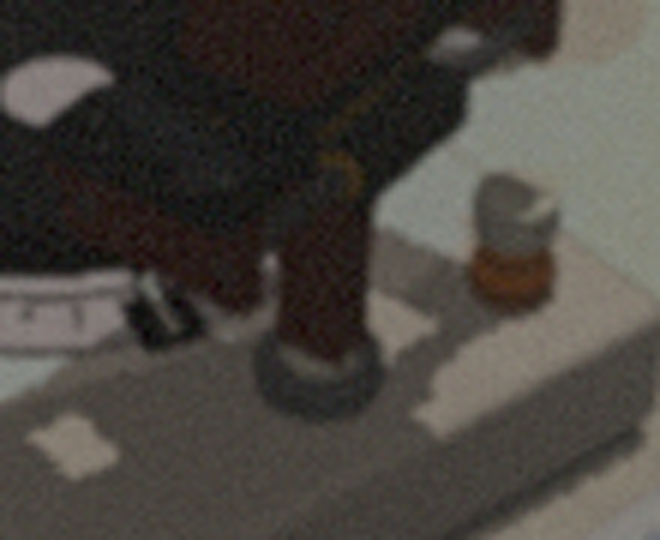

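View pics/scene12.png

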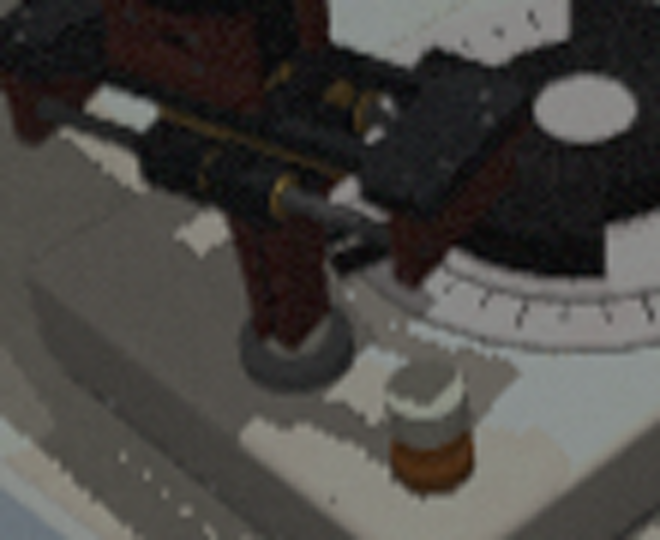

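>>> arm_command(commands=[[0,-5,0,0,0],[0,-10,0,0,0],[0,-20,0,0,0],[0,-20,0,0,0],[0,-10,-6,0,0],[0,0,0,0,0],[0,0,0,0,0]])

```text
time: 14.25
eef_pos: [504.3, -70.2, 99.7]
tool_rot: [[-0.001, -0.141, 0.99], [0.0, 0.99, 0.141], [-1.0, 0.0, -0.001]]
wrist_force: [0.2, -0.4, 0.9]
grip_width: 0.005
```

Run:
```python
from h import *
np.set_printoptions(precision=2,suppress=True)
s=status.read_state();print(pose(),s["wrist_force"],s["time"])
im=imaging.read_camera("wrist");g=cv2.cvtColor(im["pixels"],cv2.COLOR_BGR2GRAY)
cv2.imwrite("pics/wrist13.png",im["pixels"]);z=im["range_z"]
def wp(r,c):
    u=np.array([c-im["cx"],r-im["cy"]]);rr=np.hypot(*u);t=rr/im["fx"];k=np.tan(t)/rr
    return (np.linalg.inv(im["world_to_cam"])@np.r_[u*k*z[r,c],z[r,c],1])[:3]
q=feproj(im,[[503.5,-58,81]])[0].round().astype(int);print(q,[wp(q[0]+i,q[1]+j)[2] for i in (-2,0,2) for j in(-3,0,3)])
ax=[525,84];th=np.radians(np.arange(-122,-102,.05))
def prof(r0,r1,zz,white):
    T,R=np.meshgrid(th,np.arange(r0,r1,.5));X=ax[0]+R*np.cos(T);Y=ax[1]+R*np.sin(T)
    q=feproj(im,np.c_[X.ravel(),Y.ravel(),np.full(X.size,float(zz))]).reshape(X.shape+(2,)).astype(np.float32)
    p=cv2.remap(g,q[...,1],q[...,0],cv2.INTER_CUBIC).astype(float).mean(0);w=p-np.median(p) if white else np.median(p)-p
    k=np.argmax(w);sl=slice(max(k-45,0),k+45);w=np.clip(w[sl]-0.3*w[k],0,None);return round(np.degrees((w*th[sl]).sum()/w.sum()),2)
print(prof(50,60,88,1),prof(62,72,88,1),prof(78,82.5,66,0),prof(92,100,68,1))
```

```text
[504.28 -70.19  99.66   8.08] [ 0.24 -0.44  0.9 ] 14.25
[206 322] [np.float64(81.38849329505487), np.float64(81.56591757271642), np.float64(82.82941217243601), np.float64(79.71415586011372), np.float64(81.65880728823655), np.float64(79.68339296395649), np.float64(80.90352040523564), np.float64(82.01729525060546), np.float64(80.7786547641324)]
-113.12 -113.11 -113.15 -112.87
```

View pics/wrist13.png

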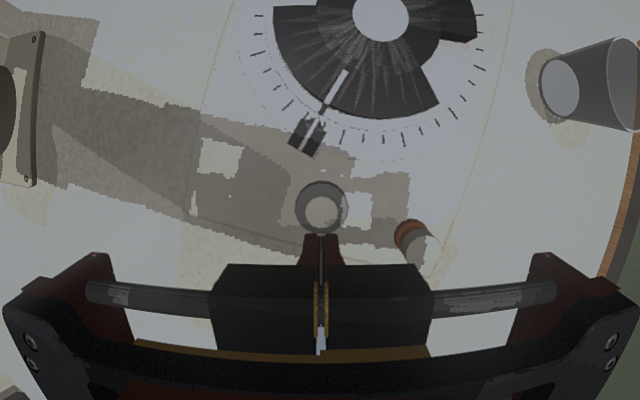

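```bash
python3 -c "
from h import *
print(r.hand_in())"
```

```text
the job is handed in; nothing more can be done
None
```

I turned the dial about 163° counter-clockwise with the shut fingertips in notch_b. Then I pressed the start key down until it stopped moving and lifted clear. The job was handed in at about 14 s of the 58 s allowed.

**Dial:** the wrist camera put the index about 0.3° short of the rider's line, both before and after the key press, so the marks were in line when the key went down.

**Key:** at the bottom the force rose from 16 to 23 N with almost no further movement, so I take it as fully down. I could not read the key's travel directly. After release its top was back at about 81 mm, the same height as before.

**Other objects:** I never knowingly touched the jar, bottle, beaker or tip box. The jar and beaker stood unmoved in the last picture. That picture did not show the bottle and tip box, so I have no final check on them. The highest wrist-force reading I saw was about 23 N. At hand-in the fingers were about 60 mm above the key, touching nothing.

**Disagreement:** all three cameras showed the real fingertips about 40 mm higher than the reported tool position. I went by the cameras for every height, and the contacts agreed with them.

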